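# Point out the bottle to be put away and its empty well, then record

### The arm

A 6-joint arm with a two-finger parallel gripper is mounted at the origin on the work surface. World frame = base frame: x ahead of the robot, y to its left, z up, the work surface at z = 0. Lengths are in mm, angles in degrees, forces in N, time in s.
With the tool pointing down it reaches from about 350 to 850 mm from the base axis. Payload 8.1 kg.
Tool frame: the origin (TCP) lies between the finger pads, 19 mm behind the fingertips; this is the grasp point; z points along the fingers, y is the line along which they close (so a half turn about z gives the same grasp; the last joint's range is limited). The gripper opens to 85 mm and grips with 20 to 120 N. Pads are 22 mm wide; open, the fingers measure 114 mm over their backs; the gripper's body (76 mm by 85 mm) begins 54 mm behind the grasp point. The pads swing forward as they close: fully open they stand 13 mm farther back than shut.
Start: joints at [60.138, 7.471, 85.268, -0, 87.261, -4.893], TCP at [253.261, 543.934, 249.992] pointing down, gripper open.
Joint ranges: [-169.43, 169.43], [-51.17, 129.36], [1.28, 143.12], [-76.62, 256.62], [0, 156.53], [-152.29, 152.29]. Speed limits (degrees/s): [136.94, 136.94, 159.86, 180, 180, 180].

### API

Orientations are given as [roll, pitch, yaw] about the fixed x, y, z axes, in that order (R = Rz(yaw) Ry(pitch) Rx(roll)).
In Python, from bench import r gives the robot as it stands.
- The arm moves only by the shell command python3 -m jog 'ROWS' [OPENING] [FORCE]. ROWS is JSON, one flat list of numbers, 6 for each row, row after row: the shift along the tool's x, y, z in m, then the turn, a rotation vector about the tool's x, y, z in rad. A call has 1 to 8 rows; each row is the pose to reach, as a shift and turn from the pose commanded when the call began, along the tool's axes at that moment; what a row does not reach only later rows make up. A row lasts 1/8 s, in which the tool goes at most 62.5 mm and 10.7 degrees, less where a joint would pass 70% of its speed; a pose out of reach is approached as far as the arm can. A call with a gripper value outside its range is refused whole. OPENING is the opening, from -1 (shut) to 1 (fully open), set as the call begins (- or left out, the last holds). The fingers move at their own pace and stop on an object; FORCE is the grip in N (left out, the last holds). Time passes only in rows, so rows that repeat a pose let the fingers close. It gives the time, the measured TCP pose, the force, the opening and the grip force at its end, in the units of the state.
- r.sense(): the state, without advancing time (a new reading comes with each control period).
- r.snapshot(name): name is "scene" or "top" or "wrist"; returns a dict with "pixels" (400x640x3 uint8, red, green, blue), "range_z" (400x640 float32, mm along the optical axis (not along the pixel's ray), 0 where there is no reading), "K" (3x3 intrinsics, pixels), "rvec" (rotation vector, rad) and "tvec" (3), from world to camera coordinates, as OpenCV has them. Camera axes: x right, y down, z forward; pixel columns grow to the right and rows downward; lengths in mm; the calibration is good to about 2 mm. The wrist camera is an equidistant fisheye: a pixel r from the principal point sees the ray r / f radians off the axis. A picture is of the moment at which its call begins.
- r.hand_in(): hands the job in; it is judged then, once.
Trained networks look in a picture, given as the dict that the camera call returned (one of the last four; its "shot" number tells which), for a name from the list of things; names that differ only in an ending like _2 or _b are one class to them, and where a whole thing is asked for, a point or a joint stands for the part that bears it (a point fixed in the world has none). Each returns a list of dicts, best first, with "score" (0 to 1); they miss things now and then, are a little off and sometimes report something else, mostly with a low value. They report only what shows in the picture. A call takes as long as a camera call. They do not tell look-alikes from the thing itself.
- r.look_for(picture, target): "bbox" ([left, top, right, bottom] in pixels, round what is visible of it).
- r.outline_of(picture, target): "region" (400x640 bool, what is visible of it) and "bbox" ([left, top, right, bottom] in pixels, round what is visible of it).
The state is a dict: "time": time; "joint_pos": joint angles; "qd": joint speeds; "joint_efforts": joint torques, N m; "tool_pos": TCP position; "tcp_rot": TCP orientation; "ft_force": force on the tool from outside, world axes, zero at the start; "wrist_torque": the same for the moment, N m; "finger_gap": finger opening in mm; "grip_force": force on a finger pad.
Only numpy, scipy, OpenCV 4.12 (cv2) and the standard library are available. Lean on these libraries where they do the work, as an engineer would, in place of code of your own. Each camera call takes 0.05 s, during which the arm holds its last target. There are 200 camera calls.

### The job

Show the stock camera which bottle has to be put away and where: point straight down at the tallest of the three bottles standing on the bench, with your fingertips just above the middle of its cap (about one to two centimetres, not touching), and stay there for two seconds; then point in the same way for two seconds at the one empty well of the white bottle rack, with your fingertips just above the middle of its mouth. After that press the round button on the small grey recorder box all the way down, let it come up again and move away. Touch nothing but the recorder: no bottle or other thing on the bench may be touched, shifted or lifted, and do not point at any other bottle or jar.

Things in the scene. Friction and masses are not known exactly. Their poses are not given: they have to be found in the camera images.
- tall: the tallest bottle: round clear glass body 48 mm in diameter, blue screw cap 30 mm in diameter, 165 mm high over all; loose, upright. Origin: centre of its underside on the bench, z up. It stands in a row with the middle and the wide bottle, about 0.09 to 0.22 m from its neighbour, in any order
- tall_cap (a point): middle of the top face of the tallest bottle's cap, 165 mm above the bench
- middle: bottle of the same glass, diameter and cap, but 120 mm high; not to be pointed at. Origin: centre of its underside, z up
- middle_cap (a point): middle of the top face of that bottle's cap, 120 mm above the bench
- wide: wider and lower bottle, 70 mm in diameter and 105 mm high, same glass, blue cap 38 mm in diameter; not to be pointed at. Origin: centre of its underside, z up
- wide_cap (a point): middle of the top face of the wide bottle's cap, 105 mm above the bench
- rack: bottle rack: fixed white plastic block 160 x 160 x 45 mm with 2 x 2 round blind wells, 53 mm in diameter and 33 mm deep, 75 mm from centre to centre; three hold a jar, one is empty. Origin: centre of its underside, axes along its sides, z up
- well_mouth (a point): centre of the mouth of the empty well (a dark round pad lies on its floor), in the rack's top face, 45 mm above the bench; z up
- jar0: small jar in a well of the rack, glass, 46 mm in diameter, 75 mm high with a blue cap 36 mm in diameter, its top 87 mm above the bench (42 mm above the rack); loose. Beside the empty well only shut fingers have good room. Origin: centre of its underside, z up
- jar1: small jar in a well of the rack, glass, 46 mm in diameter, 75 mm high with a blue cap 36 mm in diameter, its top 87 mm above the bench (42 mm above the rack); loose. Beside the empty well only shut fingers have good room. Origin: centre of its underside, z up
- jar2: small jar in a well of the rack, glass, 46 mm in diameter, 75 mm high with a blue cap 36 mm in diameter, its top 87 mm above the bench (42 mm above the rack); loose. Beside the empty well only shut fingers have good room. Origin: centre of its underside, z up
- jar0_cap (a point): middle of the top face of that jar's cap, 87 mm above the bench
- jar1_cap (a point): middle of the top face of that jar's cap, 87 mm above the bench
- jar2_cap (a point): middle of the top face of that jar's cap, 87 mm above the bench
- key_top (a point): middle of the top face of the round button (28 mm in diameter, off-white) 46 mm above the bench; the button stands 10 mm proud of its round black housing (44 mm in diameter) on the grey recorder box (60 x 60 x 24 mm, fixed to the bench); the button is pressed straight down
- key (a joint): travel of the button in m: 0 is up, 0.006 fully down; sprung, comes up by itself, about 5 N press it fully down
- beaker: empty glass beaker, 68 mm in diameter, 85 mm high; bystander. Origin: centre of its underside
- dish: covered petri dish, 94 mm in diameter, 15 mm high; bystander. Origin: centre of its underside
- tuberack: blue block 60 x 110 x 26 mm with white tube tops, 38 mm high over all; bystander. Origin: centre of its underside
- tipbox: grey pipette tip box 85 x 120 x 50 mm; bystander. Origin: centre of its underside
- pipette: hand pipette lying flat, 210 mm long, 24 mm thick; bystander. Origin: under the middle of its length, y along it
Things that resemble listed ones, but are neither listed nor needed, are in the scene too. What is shaped like the jar2 but orange or pink is not meant.

How it is judged:
By the outcome, as a careful person would: the job done as asked, in the order asked, and still so for the second after the job is handed in, with the robot touching nothing.
It also fails if it takes over 53 s, if anything falls off the work surface, if the arm or the gripper's body presses on something with over 40 N, if the wrist force passes 120 N, or if a joint passes its speed limit or range.

## Working session

There is one attempt and no reset: what is moved stays moved. The work goes in short steps, Python scripts to look and compute and a shell command to move; the robot and the scene stay as the last step left them, time stands still between calls to the robot, and variables do not carry over. Pictures are saved under pics/ and viewed, at most 10 in all, crops included, and the job is handed in when it is done.

```bash
mkdir -p pics; python3 - <<'E'
from bench import r
import cv2,numpy as np
s=r.sense();print(s['time'],s['tool_pos'],s['tcp_rot'],s['finger_gap'])
for n in('scene','top'):
    p=r.snapshot(n);cv2.imwrite(f'pics/{n}1.png',p['pixels'][:,:,::-1]);np.savez(f'pics/{n}1.npz',**{k:p[k] for k in('pixels','range_z','K','rvec','tvec')})
    print(n,p['K'].tolist(),(-cv2.Rodrigues(p['rvec'])[0].T@np.ravel(p['tvec'])).round())
    for t in('tall','middle','wide','rack','jar0','key'):
        print(t,[(round(d['score'],2),np.round(d['bbox']).tolist()) for d in r.look_for(p,t)])
E
```

```text
0.0 [252.99955435 543.4694211  248.93191595] [-1.79892855e+02 -9.37911307e-03  1.55029873e+02] 85.34461318701226
scene [[510.8176871258109, 0.0, 312.4559524567121], [0.0, 510.8176871258109, 200.29444989495428], [0.0, 0.0, 1.0]] [ 940. -673. 1195.]
tall [(0.8, [345.0, 75.0, 358.0, 119.0])]
middle [(0.79, [319.0, 123.0, 333.0, 159.0])]
wide [(0.79, [301.0, 156.0, 326.0, 194.0])]
rack [(0.68, [208.0, 211.0, 288.0, 287.0])]
jar0 [(0.77, [300.0, 247.0, 317.0, 273.0]), (0.75, [287.0, 195.0, 306.0, 224.0]), (0.74, [235.0, 215.0, 251.0, 234.0]), (0.7, [259.0, 223.0, 279.0, 246.0]), (0.58, [218.0, 238.0, 239.0, 260.0])]
key [(0.61, [271.0, 146.0, 283.0, 151.0])]
top [[387.3001449407006, 0.0, 319.30891130700286], [0.0, 387.3001449407006, 200.41326323936752], [0.0, 0.0, 1.0]] [ 508.  -58. 1292.]
tall [(0.77, [173.0, 210.0, 199.0, 224.0])]
middle [(0.5, [233.0, 210.0, 251.0, 226.0])]
wide [(0.69, [264.0, 205.0, 290.0, 226.0])]
rack [(0.65, [330.0, 204.0, 387.0, 254.0]), (0.63, [367.0, 212.0, 378.0, 224.0]), (0.43, [172.0, 206.0, 201.0, 221.0])]
jar0 [(0.67, [365.0, 234.0, 382.0, 249.0]), (0.54, [311.0, 208.0, 322.0, 218.0]), (0.45, [340.0, 214.0, 355.0, 225.0])]
key [(0.53, [343.0, 212.0, 353.0, 230.0])]
```

View pics/scene1.png

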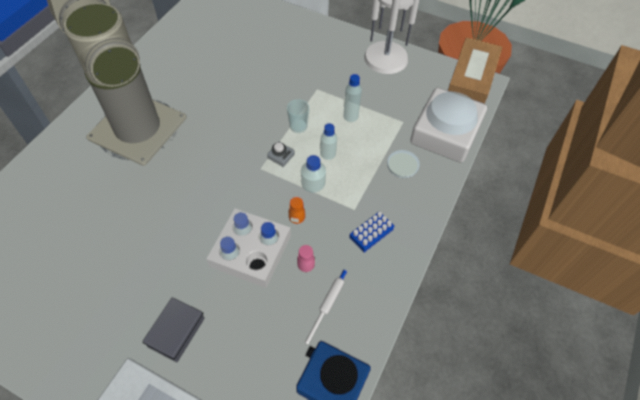

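View pics/top1.png

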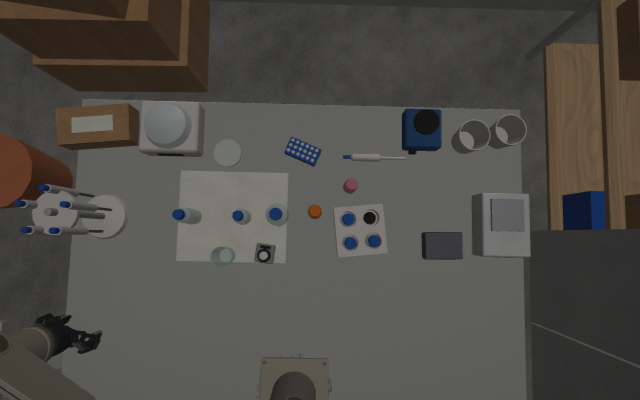

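The scene shows the tall cap at (354,79), middle cap at (329,129), wide cap at (313,161), empty well at (257,262) and button at (278,147). The top view shows them at (179,215), (238,216), (276,214), (370,217) and (264,254).
Things that could be confused in the top view: the middle bottle (238,216), wide bottle (276,214), orange jar (315,211) and pink jar (351,186). Rack jars with blue caps are at (348,219), (350,243) and (375,241). I choose the leftmost bottle, (179,215), and the dark well, (370,217).

```bash
cat > h.py <<'E'
import numpy as np,cv2
def load(n): return dict(np.load(f'pics/{n}.npz'))
def ray(p,uv,z):
    R=cv2.Rodrigues(p['rvec'])[0];t=np.ravel(p['tvec']);c=-R.T@t
    d=R.T@np.linalg.inv(p['K'])@np.array([uv[0],uv[1],1.])
    return c+d*(z-c[2])/d[2]
def cloud(p):
    v,u=np.mgrid[:400,:640];R=cv2.Rodrigues(p['rvec'])[0];z=p['range_z'].astype(float)
    P=np.stack([(u-p['K'][0,2])/p['K'][0,0]*z,(v-p['K'][1,2])/p['K'][1,1]*z,z],-1)
    return (P-np.ravel(p['tvec']))@R
E
python3 - <<'E'
from h import *
pts={'tall':(165,(354,79),(179,215)),'mid':(120,(329,129),(238,216)),'wide':(105,(313,161),(276,214)),'well':(45,(257,262),(370,217)),'key':(46,(278,147),(264,254)),
'j_a':(87,(241,217),(348,219)),'j_b':(87,(228,243),(350,243)),'j_c':(87,(268,229),(375,241)),'beaker':(85,(297,104),(222,256))}
S,T=load('scene1'),load('top1')
for k,(z,a,b) in pts.items():
    o=[]
    for p,uv in((S,a),(T,b)):
        c=cloud(p);u,v=uv;w=(slice(v-14,v+15),slice(u-14,u+15))
        rgb=p['pixels'][w].astype(int);g=c[w]
        blue=(rgb[...,2]>rgb[...,0]+60)&(p['range_z'][w]>0)
        m=blue&(abs(g[...,2]-z)<6)
        q=g[m][:,:2]
        o+=[ray(p,uv,z)[:2].round().tolist(),int(m.sum()),((q.min(0)+q.max(0))/2).round().tolist() if m.any() else None, g[blue][:,2].max().round() if blue.any() else None]
    print(k,z,o)
a=S['pixels'][60:280,200:380,::-1];b=T['pixels'][190:275,160:400,::-1]
cv2.imwrite('pics/c1.png',cv2.resize(b,None,fx=3.3,fy=3.3,interpolation=cv2.INTER_CUBIC))
cv2.imwrite('pics/c2.png',cv2.resize(a,None,fx=2.7,fy=2.7,interpolation=cv2.INTER_CUBIC))
E
```

```text
tall 165 [[559.0, 335.0], 67, [558.0, 343.0], np.float64(168.0), [554.0, 340.0], 69, [557.0, 346.0], np.float64(171.0)]
mid 120 [[563.0, 172.0], 61, [559.0, 178.0], np.float64(124.0), [557.0, 178.0], 61, [560.0, 181.0], np.float64(129.0)]
wide 105 [[570.0, 64.0], 118, [570.0, 67.0], np.float64(109.0), [566.0, 65.0], 100, [568.0, 68.0], np.float64(113.0)]
well 45 [[570.0, -238.0], 0, None, None, [566.0, -231.0], 0, None, None]
key 46 [[438.0, 102.0], 0, None, None, [441.0, 106.0], 0, None, None]
j_a 87 [[484.0, -165.0], 102, [485.0, -169.0], np.float64(90.0), [556.0, -157.0], 83, [557.0, -159.0], np.float64(93.0)]
j_b 87 [[495.0, -243.0], 118, [493.0, -244.0], np.float64(92.0), [482.0, -164.0], 88, [482.0, -166.0], np.float64(94.0)]
j_c 87 [[562.0, -163.0], 128, [559.0, -161.0], np.float64(90.0), [490.0, -242.0], 85, [490.0, -240.0], np.float64(95.0)]
beaker 85 [[425.0, 242.0], 0, None, None, [434.0, 230.0], 0, None, None]
```

View pics/c1.png

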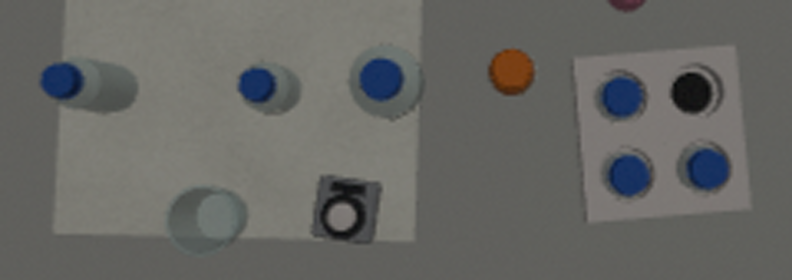

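View pics/c2.png

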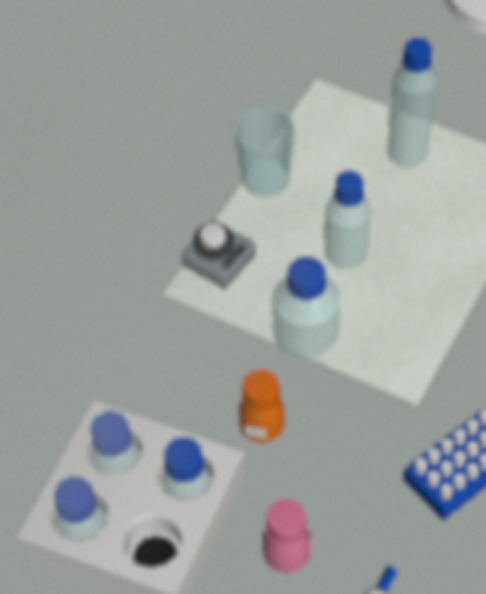

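The crops confirm the choice. The tall bottle is leftmost, with its cap at crop 1 (62,80). The empty well, with its dark pad, is at crop 1 (693,92), and the button is at (342,215). Next I move above the tall cap with the fingers shut.

```bash
python3 -m jog '[-0.03,-0.004,-0.005,0,0,0, -0.08,-0.012,-0.011,0,0,0, -0.14,-0.02,-0.011,0,0,0, -0.20,-0.029,-0.011,0,0,0, -0.26,-0.038,-0.011,0,0,0, -0.31,-0.046,-0.011,0,0,0, -0.345,-0.051,-0.011,0,0,0, -0.36,-0.053,-0.011,0,0,0]' -1
python3 -m jog '[0,0,0,0,0,0,0,0,0,0,0,0,0,0,0,0,0,0,0,0,0,0,0,0]'
cat > w.py <<'E'
from bench import r
from h import *
import sys
def wrist(name):
    p=r.snapshot('wrist');cv2.imwrite(f'pics/{name}.png',p['pixels'][:,:,::-1])
    np.savez(f'pics/{name}.npz',**{k:p[k] for k in('pixels','range_z','K','rvec','tvec')});return p
def wray(p,uv,z):
    q=cv2.fisheye.undistortPoints(np.array([[uv]],float),p['K'],np.zeros(4))[0,0]
    R=cv2.Rodrigues(p['rvec'])[0];c=-R.T@np.ravel(p['tvec']);d=R.T@np.array([*q,1.])
    return c+d*(z-c[2])/d[2]
def proj(p,X):
    return cv2.fisheye.projectPoints(np.array([[X]],float),p['rvec'],p['tvec'],p['K'],np.zeros(4))[0][0,0]
E
python3 - <<'E'
from w import *
p=wrist('w1');s=r.sense();print(s['time'],s['tool_pos'],s['tcp_rot'],s['finger_gap'],proj(p,(557,343,165)),proj(p,(559,180,120)))
E
```

```text
time: 1.7
tool_pos: [558.7, 342.4, 260.7]
tcp_rot: [-180.0, -0.0, 154.9]
ft_force: [0.4, -0.1, 0.0]
finger_gap: -0.2
grip_force: 0.0
time: 2.2
tool_pos: [556.6, 344.7, 261.2]
tcp_rot: [180.0, 0.0, 155.1]
ft_force: [-0.2, 0.1, -0.0]
finger_gap: -0.1
grip_force: 0.0
2.25 [556.71164667 344.55128458 261.16306121] [1.79988239e+02 6.20662229e-03 1.55092548e+02] 0.24702480310680744 [318.99062449 208.43349997] [178.81535338 255.48559543]
```

View pics/w1.png

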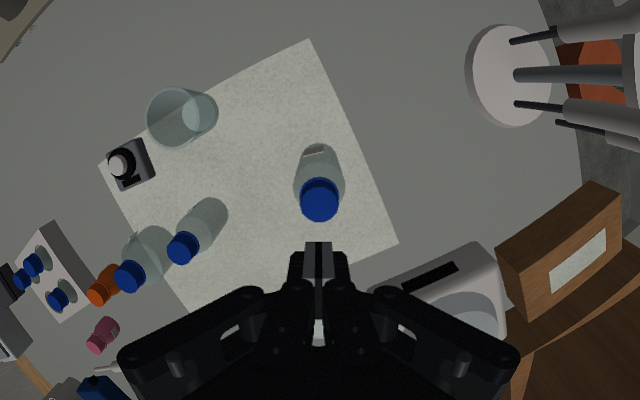

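The tall cap is in view at (320,199), just ahead of the shut fingertips at (318,245). I'll measure it with depth.

```bash
cat >> w.py <<'E'
def wcloud(p):
    v,u=np.mgrid[:400,:640];q=cv2.fisheye.undistortPoints(np.stack([u,v],-1).reshape(1,-1,2).astype(float),p['K'],np.zeros(4)).reshape(400,640,2)
    z=p['range_z'].astype(float)[...,None];P=np.concatenate([q*z,z],-1)
    return (P-np.ravel(p['tvec']))@cv2.Rodrigues(p['rvec'])[0]
E
python3 - <<'E'
from w import *
p=load('w1');C=wcloud(p);a=p['pixels'].astype(int)
b=(a[...,2]>a[...,0]+60)
for n,x0,x1,y0,y1,z in(('tall',290,350,165,230,165),('mid',160,205,225,270,120)):
    w=np.zeros((400,640),bool);w[y0:y1,x0:x1]=1;w&=b
    g=C[w];g=g[np.isfinite(g).all(1)];zt=np.percentile(g[:,2],90);t=w&(abs(C[...,2]-zt)<4)
    v,u=np.nonzero(t);P=np.array([wray(p,(i,j),z)[:2] for i,j in zip(u,v)])
    f=lambda q:((q.min(0)+q.max(0))/2).round(1)
    print(n,zt.round(1),t.sum(),f(P),P.mean(0).round(1),np.ptp(P,axis=0).round(1),f(C[t][:,:2]),C[t][:,:2].mean(0).round(1))
c=-cv2.Rodrigues(p['rvec'])[0].T@np.ravel(p['tvec']);print(c)
E
```

```text
tall 165.5 1038 [553.9 344.2] [553.8 344.4] [28.2 28.3] [554.1 344.2] [553.9 344.4]
mid 120.3 430 [556.  180.9] [556.1 181.4] [27.5 27.9] [556.4 180.5] [556.2 181.1]
[482.89898185 376.76308476 384.90499471]
```

```bash
python3 -m jog '[0.002,-0.001,0.01,0,0,0, 0.002,-0.001,0.025,0,0,0, 0.002,-0.001,0.04,0,0,0, 0.002,-0.001,0.052,0,0,0, 0.002,-0.001,0.059,0,0,0, 0.002,-0.001,0.062,0,0,0, 0.002,-0.001,0.062,0,0,0, 0.002,-0.001,0.062,0,0,0]'
python3 - <<'E'
from w import *
p=wrist('w2');s=r.sense();print(s['tool_pos'])
cv2.imwrite('pics/w2c.png',cv2.resize(p['pixels'][120:320,220:420,::-1],None,fx=2.5,fy=2.5))
E
```

```text
time: 3.25
tool_pos: [555.3, 344.0, 199.7]
tcp_rot: [179.9, 0.0, 155.0]
ft_force: [0.2, 0.5, 0.2]
finger_gap: 0.1
grip_force: 0.0
[555.36062519 344.03737846 199.75503423]
```

View pics/w2c.png

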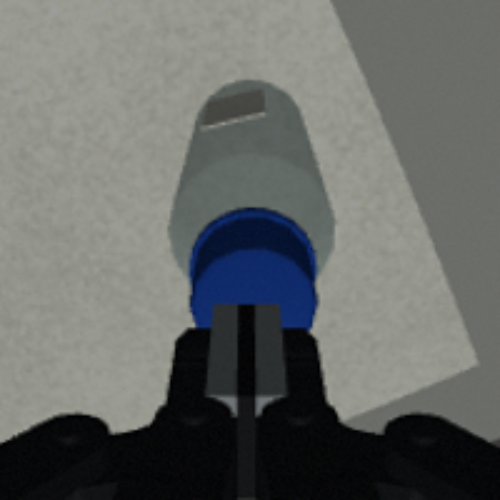

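The fingertips sit just above the cap and clear of it. The cap centre is about 2 mm to the right of the finger slit, so I nudge +y and hold.

```bash
J='python3 -m jog'
python3 -m jog '[0,0.0015,0,0,0,0,0,0.0015,0,0,0,0,0,0.0015,0,0,0,0,0,0.0015,0,0,0,0,0,0.0015,0,0,0,0,0,0.0015,0,0,0,0,0,0.0015,0,0,0,0,0,0.0015,0,0,0,0]' |head -2
python3 -m jog '[0,0,0,0,0,0,0,0,0,0,0,0,0,0,0,0,0,0,0,0,0,0,0,0,0,0,0,0,0,0,0,0,0,0,0,0,0,0,0,0,0,0,0,0,0,0,0,0]' |head -2
python3 -m jog '[0,0,0,0,0,0,0,0,0,0,0,0,0,0,0,0,0,0,0,0,0,0,0,0]' |head -2
python3 -m jog '[0,0,-0.01,0,0,0,0,0,-0.03,0,0,0,0,0,-0.05,0,0,0,0,0,-0.065,0,0,0,0,0,-0.07,0,0,0,0,0,-0.07,0,0,0]'
```

```text
time: 4.3
tool_pos: [555.7, 345.2, 199.0]
time: 5.3
tool_pos: [555.6, 345.2, 199.0]
time: 5.8
tool_pos: [555.7, 345.2, 199.0]
time: 6.55
tool_pos: [555.7, 345.3, 269.3]
tcp_rot: [180.0, 0.0, 155.0]
ft_force: [0.1, -1.4, 0.0]
finger_gap: 0.2
grip_force: 0.0
```

```bash

python3 -m jog '[-0.009,-0.018,0,0,0,0,-0.028,-0.057,0,0,0,0,-0.052,-0.106,0,0,0,0,-0.078,-0.159,0,0,0,0,-0.104,-0.212,0,0,0,0,-0.128,-0.261,0,0,0,0]'|head -2
python3 -m jog '[-0.026,-0.053,0,0,0,0,-0.052,-0.106,0,0,0,0,-0.077,-0.157,0,0,0,0,-0.1,-0.204,0,0,0,0,-0.118,-0.241,0,0,0,0,-0.128,-0.261,0,0,0,0,-0.128,-0.261,0,0,0,0,-0.128,-0.261,0,0,0,0]'
python3 - <<'E'
from w import *
p=wrist('w3');s=r.sense();print(s['tool_pos'],s['joint_pos'],proj(p,(566,-236,45)),proj(p,(566,-236,12)))
E
```

```text
time: 7.3
tool_pos: [560.5, 51.6, 268.0]
time: 8.3
tool_pos: [567.2, -235.1, 268.6]
tcp_rot: [180.0, -0.0, 155.1]
ft_force: [0.2, -0.2, 0.8]
finger_gap: 0.1
grip_force: 0.0
[ 567.38632769 -234.83622871  268.81317024] [-2.72794278e+01  9.26011816e+00  8.13487011e+01  2.18964293e-02
  8.94231907e+01 -9.23770453e+01] [318.71062289 168.50664123] [318.66440423 162.64321679]
```

View pics/w3.png

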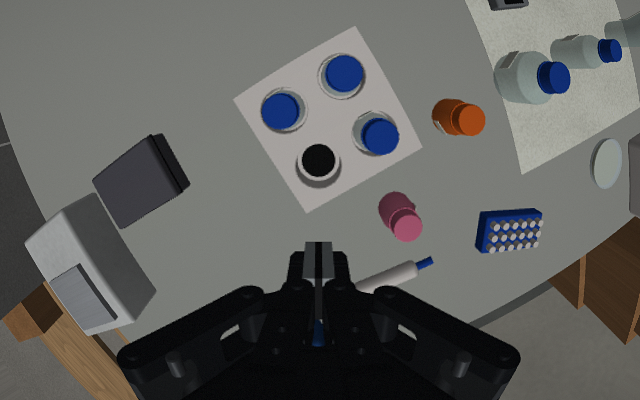

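The empty well is at (318,166), straight ahead of the fingertips. Jars sit to its left and right, and the pink jar is at (403,220), off to the side.

```bash
python3 - <<'E'
from w import *
p=load('w3');C=wcloud(p);a=p['pixels']
m=np.zeros((400,640),np.uint8);m[135:195,290:350]=(a[135:195,290:350].max(-1)<45)
v,u=np.nonzero(m);print('pad px',u.mean(),v.mean(),m.sum(),C[161,318],C[195,300],wray(p,(u.mean(),v.mean()),C[161,318,2]))
h=np.zeros((400,640),np.uint8);h[135:200,285:345]=(C[135:200,285:345,2]<39)
h[:, :]=cv2.morphologyEx(h,cv2.MORPH_OPEN,np.ones((3,3)))
n,l,st,ce=cv2.connectedComponentsWithStats(h);i=l[163,318];v,u=np.nonzero(l==i)
P=np.array([wray(p,(x,y),45)[:2] for x,y in zip(u,v)]);print(st[i],cv2.minEnclosingCircle(P.astype(np.float32)),P.mean(0))
b=(a[...,2].astype(int)>a[...,0].astype(int)+50)
for x0,x1,y0,y1 in((260,305,90,130),(325,368,52,98),(360,400,115,158)):
    w=np.zeros_like(b);w[y0:y1,x0:x1]=1;w&=b&(abs(C[...,2]-87)<5);q=C[w][:,:2];print(((q.min(0)+q.max(0))/2).round(1),w.sum())
E
```

```text
pad px 318.01585365853657 159.97073170731707 820 [ 563.78664481 -235.88825542   11.75300785] [ 585.86421652 -269.6012792    44.37088922] [ 562.60122613 -235.3149328    11.75300785]
[ 296  144   44   43 1509] ((561.7351684570312, -234.91648864746094), 26.061641693115234) [ 561.49901695 -234.99126154]
[ 488.4 -243.2] 980
[ 480.3 -169. ] 977
[ 554.6 -161.3] 916
```

```bash

python3 -m jog '[0.003,-0.0005,0.012,0,0,0,0.003,-0.0005,0.035,0,0,0,0.003,-0.0005,0.06,0,0,0,0.003,-0.0005,0.085,0,0,0,0.003,-0.0005,0.105,0,0,0,0.003,-0.0005,0.118,0,0,0,0.003,-0.0005,0.12,0,0,0,0.003,-0.0005,0.12,0,0,0]'|head -2
python3 - <<'E'
from w import *
p=wrist('w4');s=r.sense();print(s['tool_pos'])
a=p['pixels'];g=(a[100:245,250:390].max(-1)<45).astype(np.uint8);n,l,st,ce=cv2.connectedComponentsWithStats(g);print(st,ce.round()+[250,100],proj(p,(562,-235,45)))
cv2.imwrite('pics/w4c.png',cv2.resize(a[60:300,200:440,::-1],None,fx=2,fy=2))
E
```

```text
time: 9.35
tool_pos: [564.8, -235.4, 149.7]
[ 565.0342624  -235.55304939  150.11524675]
[[    0     0   140   145 18678]
 [   37    16     1     1     1]
 [  139    53     1     2     2]
 [  138    58     1     4     4]
 [   47    68    47    43  1592]
 [   56   142     1     1     1]
 [   65   142     8     3    22]] [[319. 170.]
 [287. 116.]
 [389. 154.]
 [388. 160.]
 [320. 189.]
 [306. 242.]
 [318. 243.]] [319.68717052 199.85359733]
```

View pics/w4c.png

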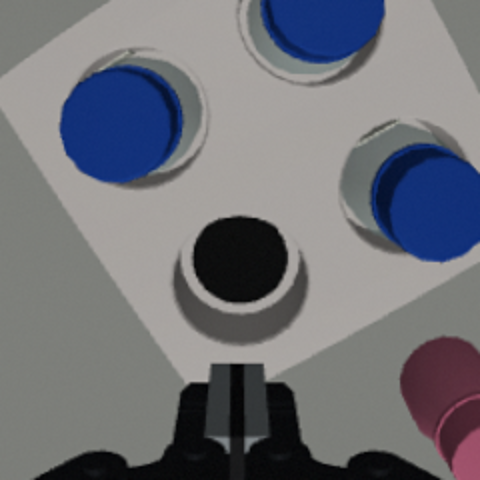

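The well is centred on the slit (pad at crop x 240, slit at 237), with jars clear on both sides. I descend and hold.

```bash

python3 -m jog '[0,0.001,0.01,0,0,0,0,0.001,0.025,0,0,0,0,0.001,0.042,0,0,0,0,0.001,0.058,0,0,0,0,0.001,0.067,0,0,0,0,0.001,0.071,0,0,0,0,0.001,0.071,0,0,0,0,0.001,0.071,0,0,0]'
python3 -m jog '[0,0,0,0,0,0,0,0,0,0,0,0,0,0,0,0,0,0,0,0,0,0,0,0,0,0,0,0,0,0,0,0,0,0,0,0,0,0,0,0,0,0,0,0,0,0,0,0]' |head -2
python3 -m jog '[0,0,0,0,0,0,0,0,0,0,0,0,0,0,0,0,0,0,0,0,0,0,0,0,0,0,0,0,0,0,0,0,0,0,0,0,0,0,0,0,0,0,0,0,0,0,0,0]' |head -2
python3 -m jog '[0,0,0,0,0,0,0,0,0,0,0,0,0,0,0,0,0,0,0,0,0,0,0,0]'
python3 -m jog '[0,0,-0.01,0,0,0,0,0,-0.03,0,0,0,0,0,-0.06,0,0,0,0,0,-0.09,0,0,0,0,0,-0.12,0,0,0,0,0,-0.14,0,0,0,0,0,-0.15,0,0,0,0,0,-0.15,0,0,0]'
```

```text
time: 10.4
tool_pos: [565.4, -234.6, 78.8]
tcp_rot: [-180.0, 0.1, 155.0]
ft_force: [0.4, 0.3, -0.6]
finger_gap: 0.0
grip_force: 0.0
time: 11.4
tool_pos: [564.8, -234.4, 78.0]
time: 12.4
tool_pos: [564.8, -234.3, 78.0]
time: 12.9
tool_pos: [564.8, -234.3, 78.0]
tcp_rot: [-180.0, -0.0, 155.0]
ft_force: [-0.8, 0.2, 0.1]
finger_gap: 0.2
grip_force: 0.0
time: 13.9
tool_pos: [565.1, -234.5, 228.6]
tcp_rot: [-180.0, 0.1, 155.0]
ft_force: [-0.3, -0.1, -0.8]
finger_gap: 0.0
grip_force: 0.0
```

```bash

python3 -m jog '[0.02,0.02,0,0,0,0,0.058,0.058,0,0,0,0,0.1,0.1,0,0,0,0,0.142,0.141,0,0,0,0,0.184,0.183,0,0,0,0,0.222,0.22,0,0,0,0,0.246,0.244,0,0,0,0,0.256,0.254,0,0,0,0]'|head -2
python3 -m jog '[0,0,0.02,0,0,0,0,0,0.05,0,0,0,0,0,0.07,0,0,0,0,0,0.08,0,0,0,0,0,0.08,0,0,0,0,0,0.08,0,0,0]'|head -2
python3 - <<'E'
from w import *
p=wrist('w5');s=r.sense();print(s['tool_pos'],proj(p,(440,104,46)))
C=wcloud(p);w=(abs(C[...,2]-46)<4)&(np.hypot(C[...,0]-440,C[...,1]-104)<40)
q=C[w][:,:2];print(w.sum(),((q.min(0)+q.max(0))/2).round(1),q.mean(0),np.ptp(q,axis=0),C[w][:,2].mean())
cv2.imwrite('pics/w5c.png',cv2.resize(p['pixels'][60:300,200:440,::-1],None,fx=2,fy=2))
E
```

```text
time: 14.9
tool_pos: [438.7, 105.4, 226.6]
time: 15.65
tool_pos: [440.6, 103.9, 148.8]
[440.72524671 103.93737581 149.01350843] [320.49539553 203.23937318]
926 [433.2 106.5] [432.56941817 106.8540503 ] [26.66400581 27.09705392] 45.387128831338046
```

View pics/w5c.png

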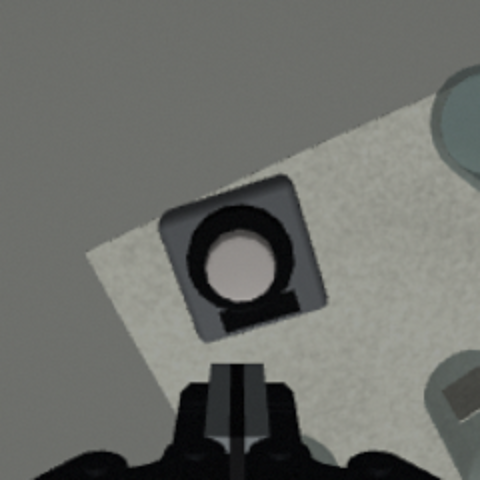

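The recorder button is at crop (240,264), laterally aligned, and needs about 6.5 mm forward. I approach to just above it.

```bash

python3 -m jog '[0.003,0,0.01,0,0,0,0.0065,0,0.03,0,0,0,0.0065,0,0.05,0,0,0,0.0065,0,0.067,0,0,0,0.0065,0,0.075,0,0,0,0.0065,0,0.077,0,0,0,0.0065,0,0.077,0,0,0,0.0065,0,0.077,0,0,0]'
python3 -m jog '[0,0,0.003,0,0,0,0,0,0.005,0,0,0,0,0,0.007,0,0,0,0,0,0.009,0,0,0,0,0,0.011,0,0,0,0,0,0.011,0,0,0]'
```

```text
time: 16.7
tool_pos: [434.7, 106.8, 71.7]
tcp_rot: [180.0, 0.1, 155.0]
ft_force: [0.3, -0.4, -0.0]
finger_gap: -0.0
grip_force: 0.0
time: 17.45
tool_pos: [434.1, 106.7, 60.0]
tcp_rot: [-180.0, 0.0, 155.0]
ft_force: [-1.1, -0.4, 4.5]
finger_gap: 0.3
grip_force: 2.0
```

Spring contact reads 4.5 N. I go a little further to the stop.

```bash

python3 -m jog '[0,0,0.001,0,0,0,0,0,0.002,0,0,0,0,0,0.002,0,0,0,0,0,0.002,0,0,0]'
```

```text
time: 17.95
tool_pos: [434.2, 106.7, 58.6]
tcp_rot: [-180.0, -0.0, 155.0]
ft_force: [-5.1, -0.7, 11.0]
finger_gap: -0.5
grip_force: 5.7
```

```bash

python3 -m jog '[0,0,0.0005,0,0,0,0,0,0.0005,0,0,0,0,0,0.0005,0,0,0]'
python3 -m jog '[0,0,-0.005,0,0,0,0,0,-0.012,0,0,0,0,0,-0.03,0,0,0,0,0,-0.06,0,0,0,0,0,-0.1,0,0,0,0,0,-0.13,0,0,0,0,0,-0.14,0,0,0,0,0,-0.14,0,0,0]'
python3 -m jog '[0,0,-0.01,0,0,0,0.02,0,-0.01,0,0,0,0.04,0,-0.01,0,0,0,0.06,0,-0.01,0,0,0,0.06,0,-0.01,0,0,0,0.06,0,-0.01,0,0,0,0.06,0,-0.01,0,0,0,0.06,0,-0.01,0,0,0]'|head -2
python3 - <<'E'
from w import *
p=wrist('w6');C=wcloud(p);q=C[np.hypot(C[...,0]-433,C[...,1]-106.5)<8];print('key z',np.median(q[:,2]))
b=load('top1');n=r.snapshot('top');d=cv2.absdiff(b['pixels'],n['pixels']).max(-1)
print('diffs',{k:int(d[y-12:y+13,x-12:x+13].max()) for k,(x,y) in dict(tall=(182,215),mid=(240,216),wide=(278,214),ja=(348,219),jb=(350,243),jc=(375,241),orange=(315,211),pink=(351,186),beaker=(222,256)).items()})
cv2.imwrite('pics/top2.png',n['pixels'][:,:,::-1])
E
```

```text
time: 18.32
tool_pos: [434.3, 106.7, 58.5]
tcp_rot: [-180.0, -0.0, 155.0]
ft_force: [-8.3, -0.8, 16.4]
finger_gap: -0.2
grip_force: 8.2
time: 19.32
tool_pos: [434.3, 106.7, 197.4]
tcp_rot: [180.0, 0.0, 155.0]
ft_force: [0.6, -0.6, -1.0]
finger_gap: -0.1
grip_force: 0.0
time: 20.32
tool_pos: [380.0, 131.8, 207.4]
key z 45.59042475162724
diffs {'tall': 9, 'mid': 7, 'wide': 7, 'ja': 6, 'jb': 7, 'jc': 6, 'orange': 8, 'pink': 4, 'beaker': 72}
```

View pics/top2.png

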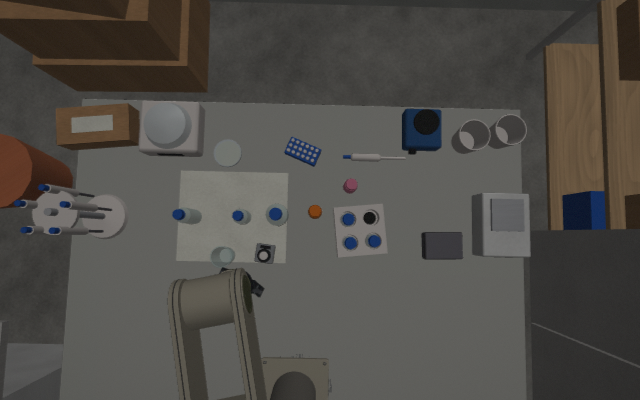

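Every bottle and jar is where it was. The beaker only differs because the gripper overlaps its window in the picture. The button is back up and the arm is clear, so I hand in.

```bash
python3 -c "
from bench import r
print(r.hand_in())"
```

```text
the job is handed in; nothing more can be done
None
```

I pointed at the tall bottle's cap and then at the empty well for over two seconds each. I then pressed the recorder button to its stop and let it come up. The arm moved clear with nothing else touched, and I handed the job in at about 20 s.

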